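# Press a glued pendant in the clamp, then show it to the camera

### The job

The pendant standing in the gluing jig has a freshly glued brass cap: swing the jig's toggle clamp over onto the cap until it presses by its own weight, leave it pressing for two seconds or more, and swing it all the way back open while the pendant stays in its nest. Then lift the pendant out and hold it up in the air for the inspection camera: upright with the cap on top, the inlaid front facing squarely into the lens, its middle at the camera's focus point (at the height of the lens and 130 mm straight in front of it). Finish while still holding it there, steady; do not let it go or drop it, do not bump the camera, and leave the other things on the table where they are.

Things in the scene. Friction and masses are not known exactly. Their poses are not given: they have to be found in the camera images.
- pendant_center (a point): Middle of the pendant (half-way up): dark wooden tablet 46 mm wide (y), 12 thick (x), 56 high, with a brass cap bar (30 wide, 16 thick, 10 high) on its top edge, 66 high in all, about 50 g. z points up to the cap; its FRONT, with a round white inlay, looks along -x. Best held by its narrow side edges (46 mm apart along y): they are free from 15 mm below this point to 23 mm above it.
- pendant_view (a point): Imaginary point 130 mm straight out in front of the pendant's middle (along its -x); shows which way the front looks.
- pendant: The same pendant; this origin is the middle of its underside, 33 mm below pendant_center. It starts upright in the jig's nest, front towards the side where the clamp knob comes down; the nest covers its lowest 18 mm with 1.5 mm play all round and is open above, so it lifts straight up.
- clamp_knob (a point): Centre of the black knob at the end of the clamp arm, 130 mm from the pivot: a cylinder 20 mm thick, 36 long, its length along the hinge axis (the jig's y). Pinched at its two end faces it can turn between the fingers as the arm swings. The arm is a 12 mm square steel bar; its rubber foot sits 75 mm from the pivot. Clear above and on both sides.
- clamp_pivot (a point): Pivot of the clamp arm on the jig, 100 mm above the table. Axes are the jig's: x points from the nest to the pivot (75 mm, level), y is the hinge axis, z up. The jig is fixed: base plate 205 x 84 mm, 10 thick; nest walls rise to 28 mm above the table.
- clamp (a joint): Arm angle, rad: 0 = level, foot on the cap (knob 130 mm along -x of clamp_pivot, at pivot height); 1.57 = straight up; 1.95 = fully open at its stop, leaning back beyond the pivot, as at the start. A heavy arm (0.3 kg) that tips over centre near straight up: let go below about 1.45 it sinks by its weight and keeps pressing on the cap; above about 1.7 it sinks back to the open stop. Up to 3 N at the knob moves it.
- lens (a point): Centre of the inspection camera's lens front. The camera is a black box 70 x 46 x 46 mm with a round lens on a fixed steel column (height of the head differs from job to job). It looks level along the -x of this frame; z is up.
- focus (a point): Focus point: in the air 130 mm straight in front of the lens, at lens height, axes as the lens. A thin steel pointer rod on the camera ends 75 mm straight below it (in camera pictures: the small ball at the rod's end).
- stand: The camera's stand with the column, camera head and pointer; origin under the lens axis, 67 mm behind the lens, on the table. Column top 346 mm above the table, 87 mm behind the lens. Not to be bumped.
- can_mid (a point): Bystander: drink can, plain aluminium, 66 mm wide, 115 tall; the point is its centre, half-way up.
- glue_mid (a point): Bystander: white glue bottle, 38 mm wide, 85 tall; the point is its centre, half-way up.
- bowl_mid (a point): Bystander: small white bowl, 76 mm wide, 30 tall; the point is its centre, half-way up.
- spool_mid (a point): Bystander: wooden thread spool standing on end, 40 mm wide, 44 tall; the point is its centre, half-way up.
- bangle_mid (a point): Bystander: wooden bangle lying flat, 68 mm wide, 14 high; the point is its centre, half-way up.
- pliers_mid (a point): Bystander: jeweller's pliers lying flat, about 125 mm long, 12 high; the point is its centre, half-way up.
- spare_mid (a point): Bystander: spare pendant blank without a brass cap, lying flat, 56 x 46 mm, 12 high; the point is its centre, half-way up.
There are look-alikes about, which are no part of the job. Leave any blue, brown or purple look-alike of the part that bears clamp_knob alone.

How it is judged:
By the outcome, as a careful person would: the job done as asked, in the order asked, and still so for the second after the job is handed in, while the arm keeps its last pose, push and grip.
It also fails if it takes over 72 s, if anything falls off the work surface, if the arm or the gripper's body presses on something with over 40 N, if the wrist force passes 120 N, or if a joint passes its speed limit or range.

### The arm

A 6-joint arm with a two-finger parallel gripper is mounted at the origin on the work surface. World frame = base frame: x ahead of the robot, y to its left, z up, the work surface at z = 0. Lengths are in m, angles in degrees, forces in N, time in s.
With the tool pointing down it reaches from about 0.25 to 0.725 m from the base axis. Payload 9.7 kg.
Tool frame: the origin (TCP) lies on the centre line of the jaws, within the pads' length; the fingertips stand bot.nose_length ahead of it and the grasp point (between the pads) lies 11 mm behind it (bot.nose_length is the distance from the TCP to the fingertips, in m); z points along the fingers, y is the line along which they close (so a half turn about z gives the same grasp; the last joint's range is limited). The gripper opens to 85 mm and grips with 20 to 120 N. Pads are 22 mm wide; open, the fingers measure 114 mm over their backs; the gripper's body (76 mm by 85 mm) begins 54 mm behind the grasp point. The pads swing forward as they close: fully open they stand 13 mm farther back than shut.
Start: joints at [-73.682, 4.979, 10.078, 95.1, 0, 90], TCP at [0.155, -0.528, 0.239] pointing down, gripper open.
Joint ranges: [-179.16, 179.16], [-48.56, 103.87], [-65.8, 70.77], [-126.05, 130.52], [-82.76, 87.17], [-180, 180]. Speed limits (degrees/s): [127.2, 127.2, 147.25, 180, 180, 180].

### API

Orientations are given as [roll, pitch, yaw] about the fixed x, y, z axes, in that order (R = Rz(yaw) Ry(pitch) Rx(roll)).
In Python, from workcell import bot gives the robot as it stands. The module is installed in compiled form; this text tells all that it offers.
- The arm moves only by the shell command python3 -m inch 'ROWS' [OPENING] [FORCE]. ROWS is JSON, a list of rows, each a list of 4 numbers: the shift along the world's x, y, z in cm, then the turn about the world's z in degrees. A call has exactly 8 rows; each row is the pose to reach, as a shift and turn from the pose commanded when the call began; what a row does not reach only later rows make up. A row lasts 1/8 s, in which the tool goes at most 62.5 mm and 10.7 degrees, less where a joint would pass 70% of its speed; a pose out of reach is approached as far as the arm can. A call with a gripper value outside its range is refused whole. OPENING is the finger opening in cm, from 0 to 8.54, set as the call begins (- or left out, the last holds). The fingers move at their own pace and stop on an object; FORCE is the grip in N (left out, the last holds). Time passes only in rows, so rows that repeat a pose let the fingers close, or fill a call up. It gives the time, the measured TCP pose, the force, the opening and the grip force at its end, in the units of the state.
- bot.get_obs(): the state, without advancing time (a new reading comes with each control period).
- bot.camera(name): name is "side" or "top" or "wrist"; returns a dict with "img" (420x560x3 uint8, red, green, blue), "fovy" (degrees; the focal length in pixels is half the picture's height over the tangent of half this angle, whatever the lens; pixels are square), "cx", "cy" (the principal point, pixels), "R" (3x3) and "t" (3): a world point X has camera coordinates R X + t; the wrist camera has in their place "mount" (4x4, takes a point from camera to tool coordinates, whose origin is the TCP and whose axes are the flange's). Camera axes: x right, y down, z forward; pixel columns grow to the right and rows downward; lengths in m; the calibration is good to about 2 mm. A picture is of the moment at which its call begins: read the wrist's pose just before it. There is no depth.
- bot.job_done(): hands the job in; it is judged then, once.
Trained networks look in a picture, given as the dict that the camera call returned (one of the last four; its "shot" number tells which), for a name from the list of things; names that differ only in an ending like _2 or _b are one class to them, and where a whole thing is asked for, a point or a joint stands for the part that bears it (a point fixed in the world has none). Each returns a list of dicts, best first, with "score" (0 to 1); they miss things now and then, are a little off and sometimes report something else, mostly with a low value. They report only what shows in the picture. A call takes as long as a camera call. They do not tell look-alikes from the thing itself.
- bot.find_in(thing, picture): "point" ([column, row] in pixels, amid what is visible of it).
- bot.landmark_of(thing, picture): "point" ([column, row] in pixels: a listed point, or the origin of a listed thing).
The state is a dict: "time": time; "q": joint angles; "qd": joint speeds; "joint_efforts": joint torques, N m; "ee_pos": TCP position; "tcp_rot": TCP orientation; "wrist_force": force on the tool from outside, world axes, zero at the start; "torque": the same for the moment, N m; "opening": finger opening in m; "grasp_force": force on a finger pad.
Only numpy, scipy, OpenCV 4.12 (cv2) and the standard library are available. Lean on these libraries where they do the work, as an engineer would, in place of code of your own. Each camera call takes 0.05 s, during which the arm holds its last target. There are 200 camera calls.

## Working session

There is one attempt and no reset: what is moved stays moved. The work goes in short steps, Python scripts to look and compute and a shell command to move; the robot and the scene stay as the last step left them, time stands still between calls to the robot, and variables do not carry over. Pictures are saved under pics/ and viewed, at most 12 in all, crops included, and the job is handed in when it is done.

```bash
mkdir -p pics; cat > h.py <<'E'
import numpy as np, cv2
from workcell import bot
from scipy.spatial.transform import Rotation as Ro
def K(p):
    f=p["img"].shape[0]/2/np.tan(np.radians(p["fovy"])/2)
    return f
def ray(p,uv):
    f=K(p); d=np.array([(uv[0]-p["cx"])/f,(uv[1]-p["cy"])/f,1.])
    R=np.array(p["R"]);t=np.array(p["t"]); return -R.T@t, R.T@d/np.linalg.norm(d)
def tri(rs):
    A=0;b=0
    for c,d in rs:
        M=np.eye(3)-np.outer(d,d);A=A+M;b=b+M@c
    X=np.linalg.solve(A,b); return X,[round(float(1000*np.linalg.norm((np.eye(3)-np.outer(d,d))@(X-c))),1) for c,d in rs]
def atz(r,z): c,d=r; return c+d*(z-c[2])/d[2]
def proj(p,X):
    x=np.array(p["R"])@X+p["t"]; return K(p)*x[:2]/x[2]+[p["cx"],p["cy"]]
def shot(n):
    s=bot.get_obs(); p=bot.camera(n)
    if n=="wrist":
        T=np.eye(4);T[:3,:3]=Ro.from_euler('xyz',s["tcp_rot"],degrees=True).as_matrix();T[:3,3]=s["ee_pos"]
        M=np.linalg.inv(T@np.array(p["mount"]));p["R"]=M[:3,:3];p["t"]=M[:3,3]
    return p
def save(p,name): cv2.imwrite("pics/"+name,p["img"][:,:,::-1])
E
python3 - <<'E'
from h import *
print(bot.get_obs()["tcp_rot"],bot.nose_length)
P={n:shot(n) for n in("side","top")}
for n in P:save(P[n],n+".png")
for th in "pendant_center pendant_view pendant clamp_knob clamp_pivot lens focus stand can_mid glue_mid bowl_mid spool_mid bangle_mid pliers_mid spare_mid".split():
    for n in P:
        print(th,n,[(np.round(d["point"]).astype(int).tolist(),round(d["score"],2)) for d in bot.landmark_of(th,P[n])[:4]])
for n in P: c=-np.array(P[n]["R"]).T@P[n]["t"];print(n,c,P[n]["fovy"])
E
```

```text
[-1.79920196e+02 -1.20828596e-03  1.63190683e+01] 0.008
pendant_center side [([261, 236], 0.65), ([264, 245], 0.62)]
pendant_center top [([252, 213], 0.6), ([378, 145], 0.17)]
pendant_view side []
pendant_view top []
pendant side [([263, 247], 0.45)]
pendant top [([254, 216], 0.47), ([367, 159], 0.42)]
clamp_knob side [([231, 181], 0.74), ([282, 273], 0.74), ([241, 343], 0.74)]
clamp_knob top [([180, 276], 0.81), ([254, 154], 0.78), ([394, 337], 0.69), ([79, 290], 0.59)]
clamp_pivot side [([188, 324], 0.87), ([364, 187], 0.73), ([243, 221], 0.69), ([238, 262], 0.56)]
clamp_pivot top [([255, 184], 0.64), ([169, 224], 0.64), ([75, 239], 0.58), ([406, 293], 0.56)]
lens side [([292, 144], 0.71)]
lens top [([419, 166], 0.79)]
focus side []
focus top [([365, 155], 0.69)]
stand side [([299, 187], 0.84)]
stand top [([416, 191], 0.73), ([378, 147], 0.62)]
can_mid side [([218, 202], 0.58)]
can_mid top [([295, 123], 0.82)]
glue_mid side [([298, 217], 0.58)]
glue_mid top [([320, 230], 0.68)]
bowl_mid side [([312, 212], 0.6)]
bowl_mid top [([346, 240], 0.9)]
spool_mid side [([260, 201], 0.49)]
spool_mid top [([343, 157], 0.59)]
bangle_mid side [([256, 221], 0.54)]
bangle_mid top [([302, 178], 0.43)]
pliers_mid side [([263, 192], 0.5)]
pliers_mid top [([383, 146], 0.57)]
spare_mid side [([287, 207], 0.49)]
spare_mid top [([357, 196], 0.81)]
side [-0.05854447  1.12841513  0.7745555 ] 54.82308693858198
top [0.31138662 0.07305102 1.31680439] 49.91142245696639
```

View pics/side.png

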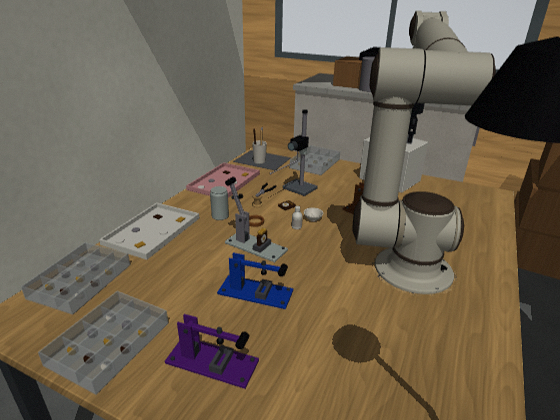

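View pics/top.png

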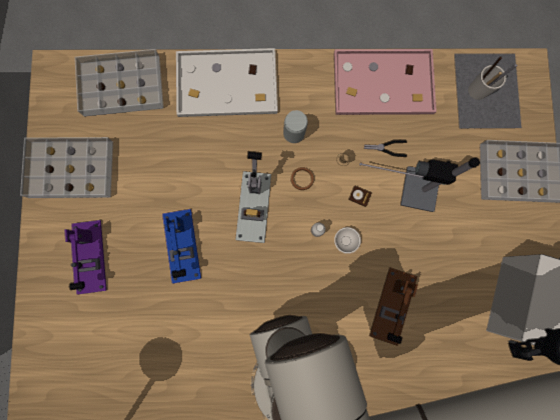

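The real (grey) jig: knob at top (254,154) / side (231,181), pivot at top (255,184) / side (243,221), pendant at top (252,213) / side (261,236). The camera's lens is at top (419,166) / side (292,144), with the pointer rod ending near top (361,164).

```bash
python3 - <<'E'
from h import *
P={n:shot(n) for n in("side","top")}
def T(n,a,b,z):
    rs=[ray(P["side"],a),ray(P["top"],b)]; X,e=tri(rs); print(n,X.round(4),e,"top@z",atz(rs[1],z).round(4) if z else "")
T("knob",[231,181],[254,154],.2207)
T("pivot",[243,221],[255,184],.1)
T("pend",[261,236],[252,213],.043)
T("lens",[292,144],[419,166],None)
for n,v,z in(("can",[295,123],.0575),("glue",[320,230],.0425),("bowl",[346,240],.015),("spool",[343,157],.022),("bangle",[302,178],.007),("spare",[360,196],.006),("pliers",[388,147],.006)):print(n,atz(ray(P["top"],v),z).round(3))
for n,(x0,y0,x1,y1) in {"top":(220,140,500,260),"side":(200,100,340,265)}.items():
    c=P[n]["img"][y0:y1,x0:x1]; s=min(800/c.shape[1],600/c.shape[0]); cv2.imwrite(f"pics/{n}c.png",cv2.resize(c,None,fx=s,fy=s,interpolation=cv2.INTER_CUBIC)[:,:,::-1]); print(n,s)
E
```

```text
knob [0.6018 0.1061 0.2194] [2.7, 2.7] top@z [0.604  0.1072 0.2207]
pivot [0.5554 0.109  0.0812] [0.0, 0.0] top@z [0.5517 0.1085 0.1   ]
pend [0.4795 0.1192 0.0489] [1.4, 1.4] top@z [0.479  0.1189 0.043 ]
lens [ 0.5676 -0.3042  0.2244] [2.7, 2.7] top@z 
can [ 0.739 -0.007  0.058]
glue [ 0.429 -0.074  0.042]
bowl [ 0.402 -0.152  0.015]
spool [ 0.647 -0.149  0.022]
bangle [ 0.587 -0.028  0.007]
spare [ 0.532 -0.199  0.006]
pliers [ 0.681 -0.288  0.006]
top 2.857142857142857
side 3.6363636363636362
```

View pics/topc.png

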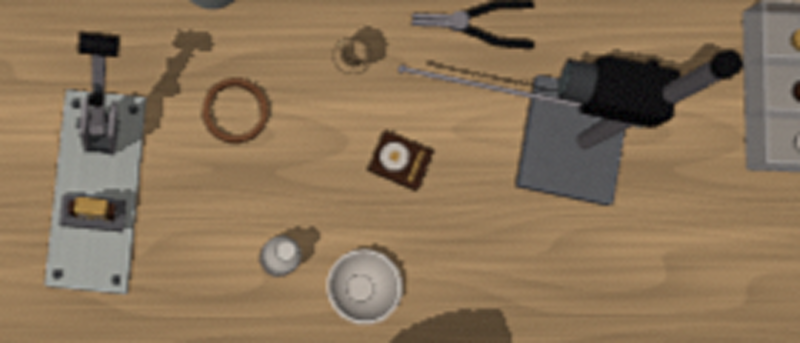

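View pics/sidec.png

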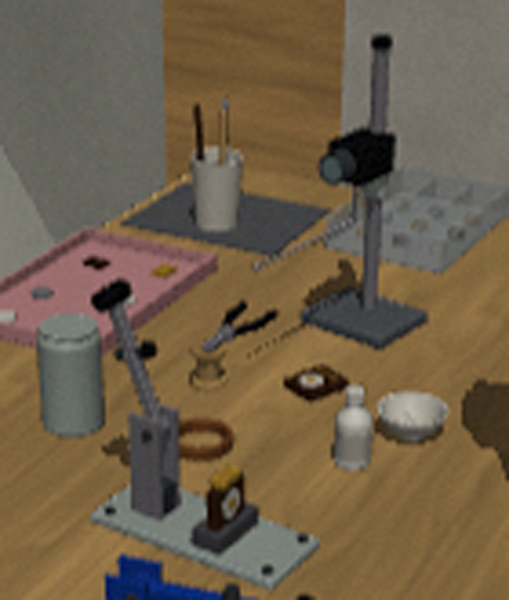

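```bash
python3 -m inch '[[0,2,5,0],[2,6,9,-3],[4,10,13,-6],[6,15,16,-9],[9,20,17,-12],[12,25,17,-15],[15,30,17,-18],[18,35,17,-21]]' 8.5; python3 -m inch '[[3,5,0,0],[6,10,0,0],[9,15,0,0],[11,20,0,0],[12,25,0,0],[12,26,0,0],[12,26,0,0],[12,26,0,0]]'
python3 - <<'E'
from h import *
P={n:shot(n) for n in("wrist","side","top")}
s=bot.get_obs();print(s["ee_pos"],s["tcp_rot"],s["q"]); save(P["wrist"],"w1.png")
for th in ("pendant_center","pendant","clamp_knob","clamp_pivot"):
    print(th,[(np.round(d["point"]).tolist(),round(d["score"],2)) for d in bot.landmark_of(th,P["wrist"])[:4]])
rs=[ray(P["side"],[270.1,173.4]),ray(P["top"],[360.7,163.8])];print("tip",tri(rs))
E
```

```text
time: 2.7
ee_pos: [0.335, -0.1761, 0.4095]
tcp_rot: [180.0, -0.0, -4.8]
wrist_force: [1.1, -0.3, 0.3]
opening: 0.0852
grasp_force: 0.0
time: 3.7
ee_pos: [0.4537, 0.01, 0.4097]
tcp_rot: [-177.4, 0.1, -0.3]
wrist_force: [-0.0, -0.3, 0.1]
opening: 0.0854
grasp_force: 0.0
[0.45386819 0.01016557 0.40953432] [-1.77382798e+02  7.37851023e-02 -2.56135061e-01] [ -0.31343296  -0.19228851  24.61586719 114.88455988   2.6171268
 179.94264232]
pendant_center [([222.0, 147.0], 0.95)]
pendant [([224.0, 143.0], 0.89)]
clamp_knob [([182.0, 29.0], 0.86), ([97.0, 258.0], 0.57)]
clamp_pivot [([67.0, 177.0], 0.98), ([496.0, 292.0], 0.87), ([216.0, 94.0], 0.82)]
tip (array([ 0.5976489 , -0.17611685,  0.13816266]), [0.1, 0.1])
```

View pics/w1.png

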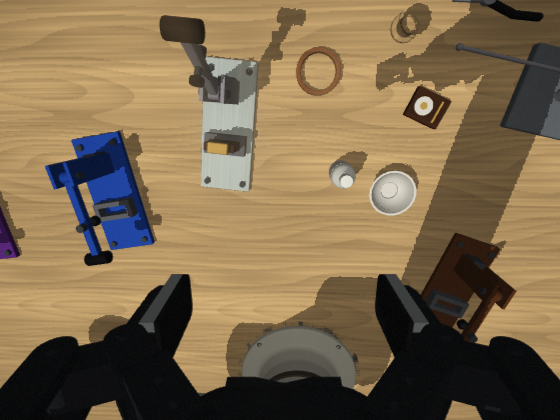

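```bash
python3 - <<'E'
from h import *
p=shot("wrist"); 
q=[atz(ray(p,v),.01) for v in([201,188],[249,191],[257,62],[206,57])]
for a in q: print(a.round(4))
v=(q[2]-q[1]);print(np.linalg.norm(v),np.degrees(np.arctan2(v[1],v[0])));v=q[3]-q[0];print(np.linalg.norm(v),np.degrees(np.arctan2(v[1],v[0])))
v=q[0]-q[1];print(np.linalg.norm(v),np.degrees(np.arctan2(-v[0],v[1])))
t=shot("top");s=shot("side")
for n,w,a,b in(("pend",[222,147],[252,213],[261,236]),("pivot",[216,94],[255,184],[243,221]),("knob",[182,29],[254,154],[231,181])):
    print(n,tri([ray(p,w),ray(t,a),ray(s,b)]),tri([ray(p,w),ray(t,a)]))
print("captop mid",atz(ray(p,[220,146]),.076))
a,b=[220+np.array(c)/2.857-[0,0] for c in([47,285],[67,92])]
for c in(([47,285],[67,92]),([128,292],[144,97])):
    A,B=[atz(ray(t,[220+x/2.857,140+y/2.857]),.01) for x,y in c];v=B-A;print(A.round(4),B.round(4),np.degrees(np.arctan2(v[1],v[0])))
E
```

```text
[0.4039 0.1708 0.01  ]
[0.3992 0.0877 0.01  ]
[0.6009 0.0679 0.01  ]
[0.6086 0.1457 0.01  ]
0.2027165960142341 -5.596014396282778
0.20628206045950612 -6.973572478264221
0.08320451888523621 -3.23017493000745
pend (array([0.47882951, 0.11988294, 0.04979413]), [0.9, 1.4, 1.6]) (array([0.47807594, 0.11902995, 0.05322683]), [0.7, 0.7])
pivot (array([0.55349545, 0.11246312, 0.08466218]), [3.4, 3.7, 1.0]) (array([0.55071101, 0.10889041, 0.10989606]), [1.2, 1.2])
knob (array([0.60147636, 0.10770417, 0.22091065]), [2.0, 2.4, 3.5]) (array([0.6009984 , 0.106852  , 0.22992574]), [0.5, 0.5])
captop mid [0.48249821 0.11701149 0.076     ]
[0.4056 0.1652 0.01  ] [0.6051 0.1451 0.01  ] -5.747602448429498
[0.3978 0.0832 0.01  ] [0.5994 0.0655 0.01  ] -5.020584317381872
```

```bash
python3 -m inch '[[0,0,0,10.5],[0,0,0,21],[2,0,0,31.5],[4,0,0,42],[6,1,0,52.5],[8,1,0,63],[10,2,0,73.5],[12,2,0,84]]' 6; python3 -m inch '[[1,0,0,10.5],[2,0.2,0,21],[2.6,0.4,0,31.5],[2.6,0.4,0,42],[2.6,0.4,0,52.5],[2.6,0.4,0,63],[2.6,0.4,0,73.5],[2.6,0.4,0,84]]'; python3 -m inch '[[0,0,-2,10],[0,0,-4,11],[0,0,-6,11],[0,0,-8,11],[0,0,-10,11],[0,0,-10,11],[0,0,-10,11],[0,0,-10,11]]'
python3 - <<'E'
from h import *
p=shot("wrist");save(p,"w2.png");s=bot.get_obs();print(s["ee_pos"],s["tcp_rot"],s["q"])
print([(np.round(d["point"]).tolist(),round(d["score"],2)) for d in bot.landmark_of("clamp_knob",p)[:4]])
for d in bot.landmark_of("clamp_knob",p)[:1]: print(atz(ray(p,d["point"]),.2208))
E
```

```text
time: 5.2
ee_pos: [0.5748, 0.0311, 0.4091]
tcp_rot: [-177.4, 0.1, 84.2]
wrist_force: [0.8, -0.4, 0.6]
opening: 0.0599
grasp_force: 0.0
time: 6.2
ee_pos: [0.6002, 0.0346, 0.4091]
tcp_rot: [-177.4, 0.1, 168.1]
wrist_force: [0.4, 0.7, 0.6]
opening: 0.06
grasp_force: 0.0
time: 7.2
ee_pos: [0.6004, 0.0346, 0.3103]
tcp_rot: [-177.4, 0.2, 178.8]
wrist_force: [0.3, 0.3, 0.0]
opening: 0.0601
grasp_force: 0.0
[0.60038836 0.03460186 0.31015981] [-1.77383052e+02  1.70796385e-01  1.78793086e+02] [  4.5053334   15.02037167  29.58723451 104.65756771  -2.62094414
   5.7182235 ]
[([266.0, 269.0], 0.64), ([392.0, 221.0], 0.57)]
[0.6399495  0.01573576 0.2208    ]
```

View pics/w2.png

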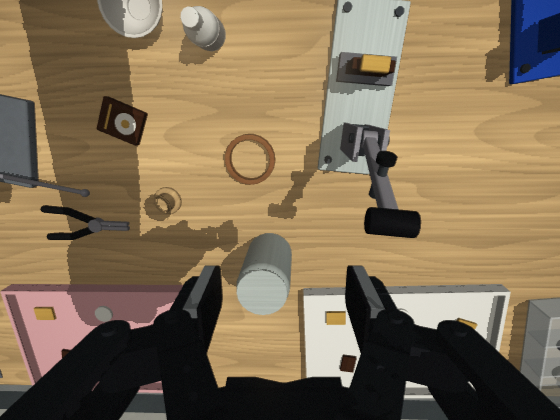

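The wrist carries a 2.6° tilt, baked in when joint 6 ran into its +180° limit. The picture shows the knob at (392,221), off to the side of the jaws. I'll cancel the tilt by pushing joint 6 the same way against its other limit, up in free air.

```bash
python3 -m inch '[[0,0,1,10.5],[0,0,2,21],[0,0,4,31.5],[0,0,6,42],[0,0,6,52.5],[0,0,6,63],[0,0,6,73.5],[0,0,6,84]]' ; python3 -m inch '[[0,0,0,10.5],[0,0,0,21],[0,0,0,31.5],[0,0,0,42],[0,0,0,52.5],[0,0,0,63],[0,0,0,73.5],[0,0,0,84]]'; python3 -m inch '[[0,0,0,10],[0,0,0,17],[0,0,0,24],[0,0,0,32],[0,0,0,32],[0,0,0,32],[0,0,0,32],[0,0,0,32]]'
python3 -c "
from h import *
s=bot.get_obs();print(s['ee_pos'],s['tcp_rot'],s['q'])"
```

```text
time: 8.35
ee_pos: [0.6002, 0.0345, 0.3696]
tcp_rot: [-177.4, 0.1, -96.9]
wrist_force: [0.1, -0.3, -0.1]
opening: 0.0602
grasp_force: 0.0
time: 9.35
ee_pos: [0.6002, 0.0345, 0.3695]
tcp_rot: [-177.4, 0.1, -12.9]
wrist_force: [-0.4, -0.2, -0.2]
opening: 0.0601
grasp_force: 0.0
time: 10.35
ee_pos: [0.5791, 0.1291, 0.3693]
tcp_rot: [179.9, 0.2, 12.6]
wrist_force: [-0.8, -0.5, 1.4]
opening: 0.0598
grasp_force: 0.0
[0.57905015 0.12906091 0.36930894] [179.85341072   0.24231104  12.5763905 ] [ 1.26332577e+01  1.78839077e+01  4.02504350e+01  1.12608984e+02
 -1.46348710e-01 -1.79943133e+02]
```

```bash
python3 -m inch '[[0,0,0,-10.5],[0.5,-0.5,0,-21],[1,-1,0,-31.5],[1.5,-1.5,0,-42],[2,-2,0,-52.5],[2.2,-2.3,0,-63],[2.2,-2.3,0,-73.5],[2.2,-2.3,0,-84]]' ; python3 -m inch '[[0,0,0,-10.5],[0,0,0,-21],[0,0,0,-31.5],[0,0,0,-42],[0,0,0,-52.5],[0,0,0,-63],[0,0,0,-73.5],[0,0,0,-84]]'; python3 -m inch '[[0,0,-1,-10.5],[0,0,-3,-21],[0,0,-5,-30.2],[0,0,-7,-30.2],[0,0,-8,-30.2],[0,0,-8,-30.2],[0,0,-8,-30.2],[0,0,-8,-30.2]]'
python3 - <<'E'
from h import *
p=shot("wrist");s=bot.get_obs();print(s['ee_pos'],s['tcp_rot'],s['q'])
for d in bot.landmark_of("clamp_knob",p)[:4]: print(d["point"],d["score"],atz(ray(p,d["point"]),.2208))
save(p,"w3.png")
E
```

```text
time: 11.35
ee_pos: [0.6011, 0.1059, 0.3692]
tcp_rot: [179.8, 0.2, -71.8]
wrist_force: [-0.3, 0.3, -0.6]
opening: 0.0599
grasp_force: 0.0
time: 12.35
ee_pos: [0.6011, 0.1059, 0.3693]
tcp_rot: [179.8, 0.2, -155.8]
wrist_force: [0.3, 0.0, 0.5]
opening: 0.06
grasp_force: 0.0
time: 13.35
ee_pos: [0.6012, 0.1067, 0.2901]
tcp_rot: [179.8, 0.3, 174.4]
wrist_force: [0.0, 0.0, -0.3]
opening: 0.06
grasp_force: 0.0
[0.60116331 0.10666828 0.28993008] [179.83030231   0.30255201 174.44030066] [1.00243554e+01 1.50062866e+01 2.72669787e+01 1.01923674e+02
 8.21785474e-02 1.55838484e+01]
[284.9, 234.0] 0.63 [0.60388795 0.10752105 0.2208    ]
```

View pics/w3.png

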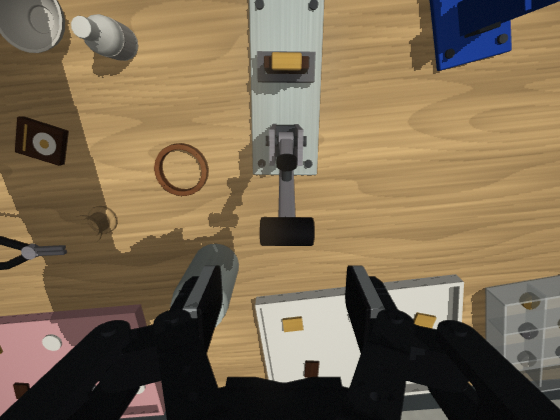

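The knob is centred between the fingers at (287,231) and the jig stands square to them, with the cap at (287,62). Descending and pinching.

```bash
python3 -m inch '[[0.1,0,-2,0],[0.1,0,-4,0],[0.1,0,-6,0],[0.1,0,-7.5,0],[0.1,0,-8,0],[0.1,0,-8,0],[0.1,0,-8,0],[0.1,0,-8,0]]' ; python3 -m inch '[[0,0,0,0],[0,0,0,0],[0,0,0,0],[0,0,0,0],[0,0,0,0],[0,0,0,0],[0,0,0,0],[0,0,0,0]]' 2 25
python3 - <<'E'
import numpy as np
u=np.array([.9953,-.0967])
for th in (1.95,1.8,1.65,1.5,1.35,1.2,1.05,.9,.75,.6,.45,.3,.15,.07,0,-.02):
    d=-.13*(np.cos(th)-np.cos(1.95));print(th,(100*d*u).round(2),round(13*(np.sin(th)-np.sin(1.95)),2))
E
```

```text
time: 14.45
ee_pos: [0.6022, 0.1067, 0.2099]
tcp_rot: [179.8, 0.3, 174.4]
wrist_force: [0.0, -0.1, -0.4]
opening: 0.0599
grasp_force: 0.0
time: 15.45
ee_pos: [0.6023, 0.1088, 0.2102]
tcp_rot: [179.6, 0.3, 174.5]
wrist_force: [0.6, 11.4, 4.2]
opening: 0.0352
grasp_force: 30.7
1.95 [-0.  0.] 0.0
1.8 [-1.85  0.18] 0.58
1.65 [-3.77  0.37] 0.88
1.5 [-5.7   0.55] 0.89
1.35 [-7.62  0.74] 0.61
1.2 [-9.48  0.92] 0.04
1.05 [-11.23   1.09] -0.8
0.9 [-12.83   1.25] -1.89
0.75 [-14.26   1.39] -3.22
0.6 [-15.47   1.5 ] -4.74
0.45 [-16.44   1.6 ] -6.42
0.3 [-17.15   1.67] -8.23
0.15 [-17.58   1.71] -10.13
0.07 [-17.7    1.72] -11.17
0 [-17.73   1.72] -12.08
-0.02 [-17.73   1.72] -12.34
```

```bash
python3 -m inch '[[0,0.25,0,0],[-0.9,0.35,0.32,0],[-1.85,0.43,0.58,0],[-3.77,0.62,0.88,0],[-5.7,0.8,0.89,0],[-7.62,0.99,0.61,0],[-9.48,1.17,0.04,0],[-9.48,1.17,0.04,0]]'
python3 -c "
from h import *
s=bot.get_obs();print(s['ee_pos'],s['wrist_force'],s['opening'])"
```

```text
time: 16.45
ee_pos: [0.5056, 0.1191, 0.21]
tcp_rot: [179.8, 0.2, 174.5]
wrist_force: [-1.5, 5.7, 3.4]
opening: 0.0354
grasp_force: 31.4
[0.50563905 0.11910304 0.2100154 ] [-1.50561143  5.68569893  3.38242344] 0.03544182959546222
```

```bash
python3 -m inch '[[-1.75,0.27,-0.84,0],[-3.35,0.43,-1.93,0],[-4.78,0.57,-3.26,0],[-5.99,0.68,-4.78,0],[-6.96,0.78,-6.46,0],[-7.67,0.85,-8.27,0],[-8.1,0.89,-10.17,0],[-8.22,0.9,-11.1,0]]'
python3 -m inch '[[0,0,-0.2,0],[0,0,-0.4,0],[0,0,-0.4,0],[0,0,-0.4,0],[0,0,-0.4,0],[0,0,-0.4,0],[0,0,-0.4,0],[0,0,-0.4,0]]'
```

```text
time: 17.45
ee_pos: [0.4236, 0.1279, 0.0977]
tcp_rot: [179.8, 0.1, 174.5]
wrist_force: [-1.9, 4.8, 1.6]
opening: 0.0359
grasp_force: 37.0
time: 18.45
ee_pos: [0.4235, 0.1279, 0.0942]
tcp_rot: [179.8, 0.1, 174.5]
wrist_force: [-5.1, 6.1, 0.1]
opening: 0.0352
grasp_force: 36.9
```

```bash
for i in 1 2 3 4; do python3 -m inch '[[0,0,0,0],[0,0,0,0],[0,0,0,0],[0,0,0,0],[0,0,0,0],[0,0,0,0],[0,0,0,0],[0,0,0,0]]' 5.5|grep -v tcp; done
python3 - <<'E'
from h import *
p=shot("side");c=p["img"][160:270,190:320];cv2.imwrite("pics/s2.png",cv2.resize(c,None,fx=5,fy=5,interpolation=cv2.INTER_CUBIC)[:,:,::-1])
E
```

```text
time: 19.45
ee_pos: [0.4249, 0.1273, 0.0947]
wrist_force: [-0.1, 0.1, -0.0]
opening: 0.055
grasp_force: 0.0
time: 20.45
ee_pos: [0.4249, 0.1273, 0.0947]
wrist_force: [-0.2, -0.1, 0.4]
opening: 0.0546
grasp_force: 0.0
time: 21.45
ee_pos: [0.4249, 0.1273, 0.0947]
wrist_force: [0.1, 0.5, 0.1]
opening: 0.0549
grasp_force: 0.0
time: 22.45
ee_pos: [0.4249, 0.1273, 0.0947]
wrist_force: [0.2, -0.0, 0.1]
opening: 0.055
grasp_force: 0.0
```

View pics/s2.png

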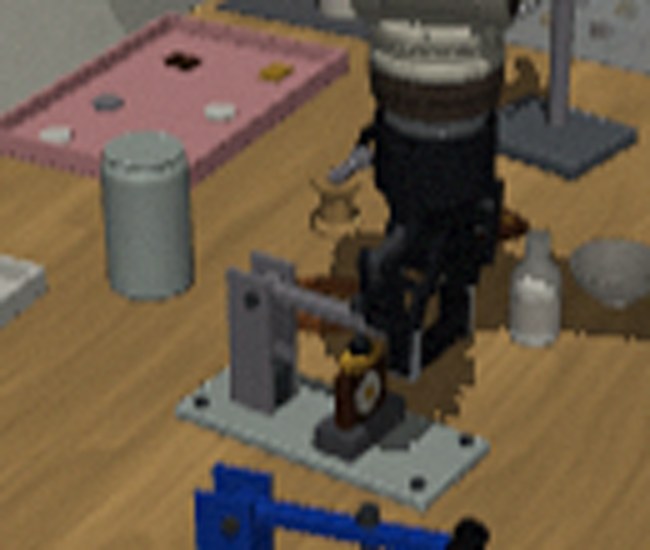

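The side view shows the arm lying level with its foot on the cap at about crop (360,350), and the fingers are open. It has pressed for 4 s. Re-gripping and swinging back.

```bash
python3 -m inch '[[0,0.1,-0.5,0],[0,0.1,-0.5,0],[0,0.1,-0.5,0],[0,0.1,-0.5,0],[0,0.1,-0.5,0],[0,0.1,-0.5,0],[0,0.1,-0.5,0],[0,0.1,-0.5,0]]' 2 25
python3 -m inch '[[0.04,0,0.97,0],[0.15,-0.01,1.95,0],[0.58,-0.06,3.85,0],[1.29,-0.12,5.66,0],[2.26,-0.22,7.34,0],[3.47,-0.33,8.86,0],[4.9,-0.47,10.19,0],[6.5,-0.63,11.28,0]]'
```

```text
time: 23.5
ee_pos: [0.425, 0.1278, 0.0896]
tcp_rot: [179.9, 0.3, 174.4]
wrist_force: [0.9, -5.9, 2.9]
opening: 0.0353
grasp_force: 25.1
time: 24.5
ee_pos: [0.4891, 0.121, 0.2017]
tcp_rot: [180.0, 0.1, 174.4]
wrist_force: [-2.7, -6.9, -4.8]
opening: 0.0355
grasp_force: 25.5
```

```bash
python3 -m inch '[[1.75,-0.27,0.84,0],[3.61,-0.45,1.41,0],[5.53,-0.64,1.69,0],[7.46,-0.82,1.68,0],[9.38,-1.01,1.38,0],[10.4,-1.1,1.1,0],[11.1,-1.17,0.85,0],[11.3,-1.18,0.78,0]]'
python3 -m inch '[[0,0,0,0],[0,0,0,0],[0,0,0,0],[0,0,0,0],[0,0,0,0],[0,0,2,0],[0,0,5,0],[0,0,8,0]]' 6
python3 - <<'E'
from h import *
p=shot("side");w=shot("wrist");t=shot("top");s=bot.get_obs();print(s["ee_pos"],s["tcp_rot"])
P={"side":p,"wrist":w,"top":t}
for th in ("clamp_knob","pendant_center","pendant"):
    for n in P: print(th,n,[(np.round(d["point"]).astype(int).tolist(),round(d["score"],2),atz(ray(P[n],d["point"]),{"clamp_knob":.2208,"pendant":.01,"pendant_center":.043}[th]).round(4)) for d in bot.landmark_of(th,P[n])[:4]])
W,S=w["img"],cv2.resize(p["img"][160:270,190:320],None,fx=2.15,fy=2.15)
h=max(W.shape[0],S.shape[0]);o=np.zeros((h,800,3),np.uint8);o[:W.shape[0],:500]=W[:,30:530];o[:S.shape[0],500:500+S.shape[1]]=S[:,:300];cv2.imwrite("pics/c4.png",o[:,:,::-1])
E
```

```text
time: 25.5
ee_pos: [0.6033, 0.1089, 0.2101]
tcp_rot: [180.0, 0.2, 174.4]
wrist_force: [-0.6, -8.5, 4.7]
opening: 0.0354
grasp_force: 26.5
time: 26.5
ee_pos: [0.6028, 0.1102, 0.2912]
tcp_rot: [179.8, 0.2, 174.4]
wrist_force: [-0.6, -0.4, -0.5]
opening: 0.0599
grasp_force: 0.0
[0.60345929 0.1103455  0.29182778] [179.79819768   0.40599254 174.4374183 ]
clamp_knob side [([241, 340], 0.58, array([0.2212, 0.6824, 0.2208])), ([389, 199], 0.57, array([ 0.1084, -0.0077,  0.2208])), ([284, 272], 0.54, array([0.2358, 0.4675, 0.2208])), ([233, 178], 0.53, array([0.602 , 0.0881, 0.2208]))]
clamp_knob wrist [([282, 224], 0.76, array([0.6004, 0.1097, 0.2208])), ([39, 135], 0.63, array([ 0.5257, -0.0371,  0.2208]))]
clamp_knob top [([78, 287], 0.64, array([0.2805, 0.5257, 0.2208])), ([178, 277], 0.62, array([0.3013, 0.2899, 0.2208])), ([394, 339], 0.6, array([ 0.1518, -0.2235,  0.2208]))]
pendant_center side [([263, 238], 0.47, array([0.4735, 0.1199, 0.043 ]))]
pendant_center wrist [([282, 65], 0.9, array([0.482 , 0.1214, 0.043 ]))]
pendant_center top []
pendant side [([262, 192], 0.73, array([ 0.6715, -0.2444,  0.01  ])), ([264, 246], 0.48, array([0.4709, 0.1169, 0.01  ]))]
pendant wrist [([281, 70], 0.58, array([0.4841, 0.1203, 0.01  ]))]
pendant top [([414, 190], 0.6, array([ 0.5497, -0.3594,  0.01  ]))]
```

View pics/c4.png

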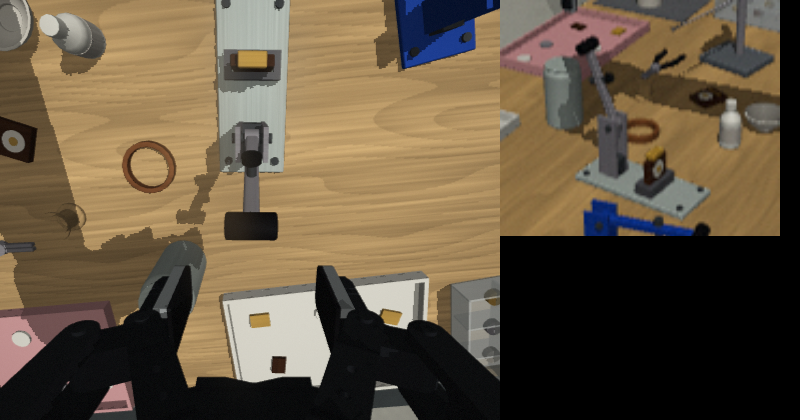

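The clamp is fully open again (knob at crop (251,226)) and the pendant still stands in its nest (cap at (253,60)). Moving over the pendant and descending.

```bash
python3 -m inch '[[-3,0.3,0,0],[-7,0.6,0,0],[-11,0.9,0,0],[-12.3,1,-3,0],[-12.3,1,-8,0],[-12.3,1,-13,0],[-12.3,1,-15,0],[-12.3,1,-15,0]]' 7
python3 - <<'E'
from h import *
p=shot("wrist");s=bot.get_obs();print(s["ee_pos"],s["tcp_rot"])
for th,z in(("pendant_center",.043),("pendant",.01)):print([(d["point"],round(d["score"],2),atz(ray(p,d["point"]),z).round(4)) for d in bot.landmark_of(th,p)[:3]])
E
python3 -m inch '[[0,0,-2.5,0],[0,0,-5,0],[0,0,-7,0],[0,0,-8.5,0],[0,0,-9.6,0],[0,0,-9.9,0],[0,0,-9.9,0],[0,0,-9.9,0]]'
```

```text
time: 28.1
ee_pos: [0.479, 0.12, 0.1389]
tcp_rot: [179.9, 0.1, 174.4]
wrist_force: [0.6, 0.4, 0.7]
opening: 0.0702
grasp_force: 0.0
[0.47968822 0.12016168 0.1403973 ] [179.85646326   0.21806314 174.43741191]
[]
[([282.9, 209.8], 0.59, array([0.4828, 0.1194, 0.01  ]))]
time: 29.25
ee_pos: [0.4803, 0.1203, 0.0419]
tcp_rot: [179.8, 0.3, 174.4]
wrist_force: [0.3, 1.6, -0.1]
opening: 0.0699
grasp_force: 0.0
```

```bash
python3 -m inch '[[0,0,0,0],[0,0,0,0],[0,0,0,0],[0,0,0,0],[0,0,0,0],[0,0,0,0],[0,0,0,0],[0,0,0,0]]' 3.5 40
python3 -m inch '[[0,0,0.5,0],[0,0,1.5,0],[0,0,3,0],[0,0,5,0],[0,0,8,0],[0,0,12,0],[0,0,16,0],[0,0,18,0]]'
```

```text
time: 30.25
ee_pos: [0.4802, 0.1203, 0.0418]
tcp_rot: [179.8, 0.3, 174.4]
wrist_force: [-1.5, 0.5, 5.7]
opening: 0.0455
grasp_force: 41.2
time: 31.25
ee_pos: [0.4804, 0.1201, 0.2248]
tcp_rot: [179.8, 0.4, 174.4]
wrist_force: [0.2, -1.0, -0.6]
opening: 0.0457
grasp_force: 41.5
```

```bash
cat > foc.py <<'E'
from h import *
def wr(p,pos,rot):
    T=np.eye(4);T[:3,:3]=Ro.from_euler('xyz',rot,degrees=True).as_matrix();T[:3,3]=pos
    M=np.linalg.inv(T@np.array(p["mount"]));q=dict(p);q["R"]=M[:3,:3];q["t"]=M[:3,3];return q
if __name__=="__main__":
    s,t,w=shot("side"),shot("top"),shot("wrist")
    w1=wr(w,[.45387,.01017,.40953],[-177.3828,.0738,-.2561]);w2=wr(w,[.60039,.0346,.31016],[-177.38305,.1708,178.7931])
    C=lambda x,y:[220+x/2.857,140+y/2.857]; S=lambda x,y:[200+x/3.636,100+y/3.636]
    tip,e=tri([ray(s,S(255,267)),ray(t,C(402,68)),ray(w1,[459,46]),ray(w2,[86,193])]);print("tip",tip,e)
    tip2,e=tri([ray(s,S(255,267)),ray(t,C(402,68)),ray(w1,[459,46])]);print("tip",tip2,e)
    col,e=tri([ray(s,S(380,40)),ray(t,C(727,64))]);print("coltop",col,e,atz(ray(t,C(727,64)),.346))
    lens,e=tri([ray(s,[292,144]),ray(t,[419,166])]);print("lens",lens,e)
    for a in(col,atz(ray(t,C(727,64)),.346),lens):
        v=tip-a;print(np.linalg.norm(v[:2]),np.degrees(np.arctan2(v[1],v[0])),v[2])
    A,B=[atz(ray(t,C(*c)),.012) for c in((517,186),(612,204))];v=A-B;print("base",np.degrees(np.arctan2(v[1],v[0])))
    for n in ("lens","focus"): 
        for p in (s,t): print(n,[(d["point"],round(d["score"],2)) for d in bot.landmark_of(n,p)[:3]])
    c=t["img"][140:260,340:500];cv2.imwrite("pics/t5.png",cv2.resize(c,None,fx=5,fy=5,interpolation=cv2.INTER_CUBIC)[:,:,::-1])
E
python3 foc.py
```

```text
tip [ 0.59791538 -0.17480836  0.13773698] [1.1, 1.5, 1.3, 1.5]
tip [ 0.59744324 -0.17497058  0.13812072] [0.5, 1.2, 1.6]
coltop [ 0.55072675 -0.38788859  0.34034907] [0.5, 0.5] [ 0.54889027 -0.38537846  0.346     ]
lens [ 0.56761433 -0.30416974  0.2243578 ] [2.7, 2.7]
0.2182428747865088 77.51284559922541 -0.2026120908420357
0.21620182173500768 76.89382692277896 -0.20826301927424132
0.13286279217550936 76.81695638487322 -0.08662081504134142
base 78.73116284816051
lens [([292.0, 142.7], 0.7)]
lens [([418.2, 167.4], 0.64)]
focus []
focus [([366.0, 155.5], 0.75)]
```

```bash
python3 -m inch '[[1,-2,0,10],[3,-6,0,20.5],[5,-11,0,31],[7,-16,0,41.5],[9,-21,0,52],[10.5,-25,0,62.5],[11.2,-27,0,73],[11.7,-28,0,82.8]]'
python3 -m inch '[[0,-0.5,0,0],[0,-1,-0.5,0],[0,-1.5,-1,0],[0,-1.5,-1.3,0],[0,-1.5,-1.3,0],[0,-1.5,-1.3,0],[0,-1.5,-1.3,0],[0,-1.5,-1.3,0]]'
python3 - <<'E'
from h import *
s,t,w=shot("side"),shot("top"),shot("wrist");o=bot.get_obs();print(o["ee_pos"],o["tcp_rot"],o["q"])
a=cv2.resize(s["img"][100:230,220:350],None,fx=4,fy=4,interpolation=cv2.INTER_CUBIC);b=cv2.resize(w["img"],None,fx=.5,fy=.5)
f=np.zeros((520,800,3),np.uint8);f[:,:520]=a;f[:210,520:800]=b
c=cv2.resize(t["img"][100:200,300:440],None,fx=2,fy=2);f[220:420,520:800]=c;cv2.imwrite("pics/f6.png",f[:,:,::-1])
for n in("pendant_center","pendant","focus","lens"):
    for k,p in(("s",s),("t",t),("w",w)): print(n,k,[(np.round(d["point"],1),round(d["score"],2)) for d in bot.landmark_of(n,p)[:2]])
F=np.array([.5978,-.1748,.213])
for p in(s,t,w):print(proj(p,F))
E
```

```text
time: 32.6
ee_pos: [0.5967, -0.1612, 0.2197]
tcp_rot: [179.7, 0.2, -102.5]
wrist_force: [-0.1, -0.2, -2.1]
opening: 0.045
grasp_force: 41.6
time: 33.6
ee_pos: [0.597, -0.1747, 0.2084]
tcp_rot: [179.9, 0.2, -102.8]
wrist_force: [-0.0, 0.1, 0.1]
opening: 0.0452
grasp_force: 41.6
[ 0.59695824 -0.17477855  0.20832179] [ 179.84794969    0.24688873 -102.76419676] [-16.42447207  14.76609141  17.78709877  93.18851037   0.23667721
 -93.66094887]
pendant_center s [(array([272.4, 155.1]), 0.71), (array([262.8, 190.1]), 0.61)]
pendant_center t []
pendant_center w [(array([284.3, 283.2]), 0.81), (array([282.2, 254.4]), 0.49)]
pendant s [(array([254.9, 218.3]), 0.24)]
pendant t [(array([346., 241.]), 0.48)]
pendant w [(array([281. , 253.5]), 0.79)]
focus s []
focus t []
focus w []
lens s [(array([290.4, 145.3]), 0.87)]
lens t []
lens w [(array([241.7, 221.1]), 0.34)]
[270.10556339 155.49787458]
[366.17166707 156.62224573]
[282.48915161 290.54911812]
```

View pics/f6.png

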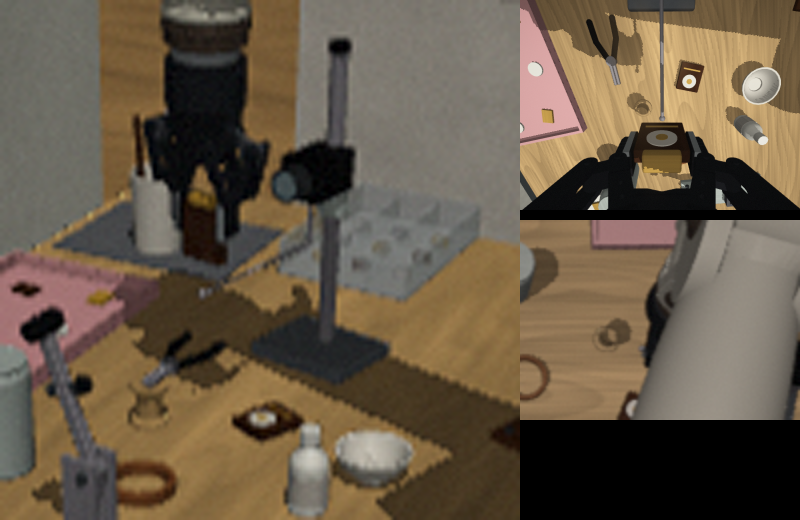

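```bash
python3 - <<'E'
from foc import *
w=shot("wrist");s=shot("side");t=shot("top")
c=w["img"][200:400,160:420];cv2.imwrite("pics/w7.png",cv2.resize(c,None,fx=3,fy=3,interpolation=cv2.INTER_CUBIC)[:,:,::-1])
print(atz(ray(w,[284.3,283.2]),.2093), atz(ray(w,[282,236]),.138))
X=np.array([.597,-.1748,.2093])
ax=np.array([np.cos(np.radians(77.2)),np.sin(np.radians(77.2)),0]);ay=np.array([-ax[1],ax[0],0]);z=np.array([0,0,1])
for a,b,c in((-6,23,23),(-6,-23,23),(-6,23,-33),(-6,-23,-33),(-8,15,33),(-8,-15,33),(8,15,33),(8,-15,33),(-6,0,0)):
    print((a,b,c),((proj(w,X+(a*ax+b*ay+c*z)/1000)-[160,200])*3).round())
print("tip pred",(proj(w,np.array([.5978,-.1748,.138]))-[160,200])*3)
E
```

```text
[ 0.59657635 -0.17627596  0.2093    ] [ 0.59895861 -0.17134074  0.138     ]
(-6, 23, 23) [546. 310.]
(-6, -23, 23) [200. 310.]
(-6, 23, -33) [494. 137.]
(-6, -23, -33) [249. 137.]
(-8, 15, 33) [496. 343.]
(-8, -15, 33) [251. 343.]
(8, 15, 33) [491. 449.]
(8, -15, 33) [256. 450.]
(-6, 0, 0) [372. 224.]
tip pred [367.58671541  93.22981678]
```

View pics/w7.png

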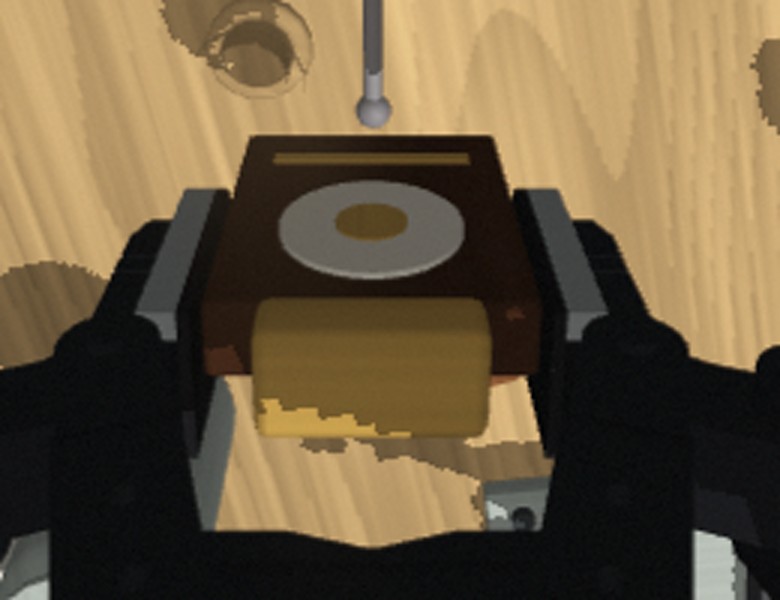

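```bash
cat > fit.py <<'E'
from foc import *
from scipy.optimize import least_squares
w=shot("wrist");s=shot("side");t=shot("top")
w1=wr(w,[.45387,.01017,.40953],[-177.3828,.0738,-.2561]);w2=wr(w,[.60039,.0346,.31016],[-177.38305,.1708,178.7931])
C=lambda x,y:[220+x/2.857,140+y/2.857]; S=lambda x,y:[200+x/3.636,100+y/3.636]
T0=[160+373/3,200+110/3]
rs=[ray(s,S(255,267)),ray(t,C(402,68)),ray(w1,[459,46]),ray(w2,[86,193]),ray(w,T0)]
print("all",tri(rs));print("wrist only",tri(rs[2:]));print("st+now",tri(rs[:2]+rs[4:]))
obj=np.array([(-6,23,-33),(-6,-23,-33),(-6,23,23),(-6,-23,23),(-8,15,23),(-8,-15,23),(8,14.5,33),(8,-14.5,33)],float)/1000
pix=np.array([(493,136),(250,136),(540,303),(203,303),(489,298),(254,298),(489,437),(256,437)])/3+[160,200]
def P(v): return v[:3]+obj@Ro.from_euler('xyz',[v[5],v[4],v[3]],degrees=True).as_matrix().T   # roll,pitch,yaw
f=lambda v:np.ravel([proj(w,X) for X in P(v)]-pix)
r=least_squares(f,[.597,-.1748,.2093,77.2,0,0],x_scale=[.001]*3+[1]*3);print(r.x.round(4),"rms",np.sqrt((r.fun**2).mean()),r.fun.reshape(-1,2).round(1).tolist())
sd=np.sqrt(np.diag(np.linalg.inv(r.jac.T@r.jac)));print("sd",sd.round(4))
g=lambda u:f([u[0],u[1],u[2],77.2,0,0])
r=least_squares(g,[.597,-.1748,.2093],x_scale=.001);print("no tilt",r.x.round(4),np.sqrt((r.fun**2).mean()))
E
python3 fit.py
```

```text
all (array([ 0.59723203, -0.17302676,  0.1400749 ]), [1.2, 2.7, 1.3, 0.7, 1.5])
wrist only (array([ 0.59749158, -0.17165042,  0.14106766]), [0.4, 0.2, 0.3])
st+now (array([ 0.59673869, -0.17356742,  0.1406104 ]), [1.3, 2.0, 1.9])
[ 0.5971 -0.1745  0.2077 77.3378 -0.1808  0.1569] rms 1.330209329294684 [[-0.1, -0.1], [0.1, -0.0], [0.8, 0.4], [-0.6, 0.5], [-1.8, -2.2], [2.0, -2.1], [-1.7, 1.7], [1.3, 1.7]]
sd [2.000e-04 5.000e-04 9.000e-04 5.879e-01 5.322e-01 4.313e-01]
no tilt [ 0.5972 -0.1745  0.2075] 1.3360612421472602
```

```bash
python3 -m inch '[[0,0.1,0.3,0],[0,0.15,0.65,0],[0,0.15,0.65,0],[0,0.15,0.65,0],[0,0.15,0.65,0],[0,0.15,0.65,0],[0,0.15,0.65,0],[0,0.15,0.65,0]]'
python3 - <<'E'
from foc import *
s=shot("side");w=shot("wrist")
print(bot.get_obs()["ee_pos"])
for n in("lens","pendant_center"):print(n,[(d["point"],round(d["score"],2)) for d in bot.landmark_of(n,s)[:2]])
# lens height check: lens on axis 130 mm behind the focus
for z in(.210,.2155,.221):
  F=np.array([.5973,-.1727,z]);L=F-.13*np.array([np.cos(np.radians(77.3)),np.sin(np.radians(77.3)),0]);print(z,proj(s,F),proj(s,L))
E
```

```text
time: 35.65
ee_pos: [0.5969, -0.1733, 0.2148]
tcp_rot: [179.8, 0.2, -102.8]
wrist_force: [1.3, -0.6, -1.4]
opening: 0.0451
grasp_force: 41.6
[ 0.59696559 -0.17326635  0.21478182]
lens []
pendant_center [([271.0, 153.7], 0.61)]
0.21 [269.96679373 156.43507982] [290.48089611 147.60340244]
0.2155 [269.97883254 155.07877698] [290.52571466 146.30658177]
0.221 [269.99091292 153.71779016] [290.57067955 145.00552687]
```

```bash
python3 -c "
from workcell import bot
print(bot.job_done())"
```

```text
the job is handed in; nothing more can be done
None
```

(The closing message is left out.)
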